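Clear the bench scale and zero it

TASK

Lift the grey pail of bolts off the bench scale and set it down gently and upright on the blue mat, wholly on the mat and beside the carton that stands there. Then, with the scale empty, press the green zero button in the yellow collar of the tilted scale display all the way down, hold it down for a full second and let it come up again. Do not force the display, do not tip the pail, and leave the other things where they are.

Things in the scene. Friction and masses are not known exactly. Their poses are not given: they have to be found in the camera images.
- pail: Grey open plastic pail of bolts, 104 mm across at the rim, 92 mm at the foot, 70 mm tall, about 0.35 to 0.7 kg, loose on the scale at any yaw. A rigid steel bow handle spans it along its own x axis, with a black straight grip in the middle, 62 mm long (along x), 14 mm wide and 14 mm high. Origin: centre of the underside; z up.
- pail_grip (a point): Centre of the black grip of the pail's handle, 125 mm above the pail's underside, 55 mm above the rim. Axes as the pail's: x runs along the grip, so the fingers close along y.
- scale: Bench scale: grey base with a steel weighing plate, 220 mm (x) by 200 mm (y), fixed. Origin: centre of the underside; the plate's top is 60 mm above it.
- mat: Blue mat, 260 mm (x) by 170 mm (y), 6 mm thick, fixed. Origin: centre of the underside, on the table; x and y along its sides. The carton stands on its +x end.
- mat_free (a point): Point on the mat's top face, in the middle of the free part, 50 mm from the mat's centre towards its -x end.
- carton: Small brown cardboard carton, 45 by 70 mm, 36 mm tall, loose on the mat's +x end, its centre about 92 mm from the mat's centre. Leave it alone. Origin: centre of the underside.
- head: Scale display: flat grey box 130 (x) by 200 mm (y), 36 mm thick, held by a stiff hinge in a fixed stand; its face slopes down towards its -x side, 28 to 38 degrees from level, different at every start. Origin: middle of the box, on the hinge; x runs up the slope, y level along the face, z square out of the face, which lies 18 mm from the origin. Only collar and screen stand out from it.
- screen_edge (a point): Middle of the free edge of the display's clear plastic screen: 4 mm thick, it stands square on the face near its upper edge (head x = 47 mm) over the full width and reaches 72 mm out from the face. It bars a tool that comes straight down on the button. Axes as the head's.
- collar (a point): Centre of the mouth of the yellow collar on the display (at x = -18, y = -55 mm of the head, 24 mm out from its face): a tube 42 mm inside, 54 mm outside, with its axis along the head's z. This point's axes are those of the head; z points out of the mouth, so the button is pressed along -z.
- zero_button (a joint): Round green spring button, 35 mm across, inside the yellow collar, moving along the collar's axis. Its top lies 5 to 13 mm below the collar's mouth when it is up; how deep differs at every start and is not reported: feel for it. Value: how far it is pressed, 0 up, 0.007 m fully down against a hard stop. It begins to yield at about 1.5 N and is fully down at 5 N.
- tape: Roll of clear tape, 90 mm across, 25 mm tall, at the far side of the table. Leave alone.
- driver: Screwdriver with orange handle, lying to the left (+y) of the work. Leave alone.
- spanner: Steel spanner, lying to the right (-y) of the work. Leave alone.
- jar: Jar with blue cap, 60 mm across, 80 mm tall, at the far side of the table. Leave alone.
- mug: White mug, 80 mm across, 90 mm tall, at the far side of the table. Leave alone.
Not all that is in view belongs to the job. What is shaped like the pail but orange or red is not meant.

How it is judged:
By the outcome, as a careful person would: the job done as asked, in the order asked, and still so for the second after the job is handed in, with the robot touching nothing.
It also fails if it takes over 62 s, if anything falls off the work surface, if the arm or the gripper's body presses on something with over 40 N, if the wrist force passes 120 N, or if a joint passes its speed limit or range.

ROBOT

A 6-joint arm with a two-finger parallel gripper is mounted at the origin on the work surface. World frame = base frame: x ahead of the robot, y to its left, z up, the work surface at z = 0. Lengths are in mm, angles in rad, forces in N, time in s.
With the tool pointing down it reaches from about 275 to 750 mm from the base axis. Payload 10.2 kg.
Tool frame: the origin (TCP) lies midway between the tips of the shut fingers; the grasp point (between the pads) lies 19 mm behind it (ctrl.grasp_offset is the distance from the TCP to the grasp point, in mm); z points along the fingers, y is the line along which they close (so a half turn about z gives the same grasp; the last joint's range is limited). The gripper opens to 85 mm and grips with 20 to 120 N. Pads are 22 mm wide; open, the fingers measure 114 mm over their backs; the gripper's body (76 mm by 85 mm) begins 54 mm behind the grasp point. The pads swing forward as they close: fully open they stand 13 mm farther back than shut.
Start: joints at [-1.496, 0.313, 1.498, -0, 1.331, -0.223], TCP at [154.031, -501.902, 231.294] pointing down, gripper open.
Joint ranges: [-2.94, 2.94], [-0.97, 2.17], [0.19, 2.56], [-1.23, 4.37], [0.02, 3.11], [-2.88, 2.88]. Speed limits (rad/s): [2.39, 2.39, 3.01, 3.14, 3.14, 3.14].

INTERFACE

Orientations are given as a unit quaternion [w, x, y, z].
In Python, from rig import ctrl, viewer, models gives the robot as it stands. The module is installed in compiled form; this text tells all that it offers.
- The arm moves only by the shell command python3 -m pendant 'ROWS' [OPENING] [FORCE]. ROWS is text: rows parted by semicolons, each of 4 numbers parted by spaces: the shift along the tool's x, y, z in m, then the turn about the tool's z in rad. In form: x y z yaw; .... A call has 1 to 10 rows; each row shifts and turns the commanded pose from where the row before left it, along the tool's axes as they then stand; what a row does not reach is not made up. A row lasts 1/8 s, in which the tool goes at most 62.5 mm and 10.7 degrees, less where a joint would pass 70% of its speed; a pose out of reach is approached as far as the arm can. A call is refused whole if a number of a shift passes 0.0625 or a number of a turn 0.188, either way. A call with a gripper value outside its range is refused whole. OPENING is the opening, from 0 (shut) to 1 (fully open), set as the call begins (- or left out, the last holds). The fingers move at their own pace and stop on an object; FORCE is the grip in N (left out, the last holds). Time passes only in rows, so rows that do not move let the fingers close. It gives the time, the measured TCP pose, the force, the opening and the grip force at its end, in the units of the state.
- ctrl.sense(): the state, without advancing time (a new reading comes with each control period).
- viewer.capture(name): name is "side" or "top" or "wrist"; returns a dict with "color" (480x640x3 uint8, red, green, blue), "vertical_fov" (degrees; the focal length in pixels is half the picture's height over the tangent of half this angle, whatever the lens; pixels are square), "cx", "cy" (the principal point, pixels), "pose" (4x4, takes a point from camera to world coordinates). Camera axes: x right, y down, z forward; pixel columns grow to the right and rows downward; lengths in mm; the calibration is good to about 2 mm. The wrist camera is an equidistant fisheye: a pixel r from the principal point sees the ray r / f radians off the axis. A picture is of the moment at which its call begins. There is no depth.
- ctrl.finish_job(): hands the job in; it is judged then, once.
Trained networks look in the newest picture that a camera, given by its name, has taken for a name from the list of things; names that differ only in an ending like _2 or _b are one class to them, and where a whole thing is asked for, a point or a joint stands for the part that bears it (a point fixed in the world has none). Each returns a list of dicts, best first, with "p" (0 to 1); they miss things now and then, are a little off and sometimes report something else, mostly with a low value. They report only what shows in the picture. A call takes as long as a camera call. They do not tell look-alikes from the thing itself.
- models.boxes_of(camera, query): "at" ([x, y, z] in mm, in world coordinates, good to about 4 mm: the middle of the surface that is visible of it).
The state is a dict: "time_s": time; "joints": joint angles; "dq": joint speeds; "tau": joint torques, N m; "eef_pos": TCP position; "ee_rot": TCP orientation; "force": force on the tool from outside, world axes, zero at the start; "wrist_torque": the same for the moment, N m; "grip_width": opening from 0.0 (shut) to 1.0 (fully open); "grip_force": force on a finger pad.
Only numpy, scipy, OpenCV 4.12 (cv2) and the standard library are available. Lean on these libraries where they do the work, as an engineer would, in place of code of your own. Each camera call takes 0.05 s, during which the arm holds its last target. There are 200 camera calls.

## Working session

There is one attempt and no reset: what is moved stays moved. The work goes in short steps, Python scripts to look and compute and a shell command to move; the robot and the scene stay as the last step left them, time stands still between calls to the robot, and variables do not carry over. Pictures are saved under pics/ and viewed, at most 10 in all, crops included, and the job is handed in when it is done.

```bash
mkdir -p pics
cat > h.py <<'E'
import numpy as np, cv2
from rig import ctrl, viewer, models
from scipy.spatial.transform import Rotation as R
def cap(n,f=None):
    c=viewer.capture(n)
    if f: cv2.imwrite('pics/'+f,c['color'][:,:,::-1])
    return c
def f_of(c): return 240/np.tan(np.radians(c['vertical_fov'])/2)
def ray(c,u,v,fish=False):
    f=f_of(c); x=(u-c['cx'])/f; y=(v-c['cy'])/f
    if fish:
        r=np.hypot(x,y); d=np.array([x/r*np.sin(r),y/r*np.sin(r),np.cos(r)]) if r>0 else np.array([0,0,1.])
    else: d=np.array([x,y,1]); d=d/np.linalg.norm(d)
    P=np.array(c['pose']); return P[:3,3],P[:3,:3]@d
def proj(c,p,fish=False):
    P=np.array(c['pose']); q=P[:3,:3].T@(np.array(p)-P[:3,3]); f=f_of(c)
    if fish:
        r=np.hypot(q[0],q[1]); t=np.arctan2(r,q[2]); return np.array([c['cx']+f*t*q[0]/r,c['cy']+f*t*q[1]/r])
    return np.array([c['cx']+f*q[0]/q[2],c['cy']+f*q[1]/q[2]])
def onz(r,z): return r[0]+r[1]*(z-r[0][2])/r[1][2]
def tri(rs):
    A=np.zeros((3,3));b=np.zeros(3)
    for o,d in rs: M=np.eye(3)-np.outer(d,d);A+=M;b+=M@o
    return np.linalg.solve(A,b)
def Rt(s): return R.from_quat(np.roll(s['ee_rot'],-1)).as_matrix()
E
python3 - <<'E'
from h import *
np.set_printoptions(precision=3,suppress=True)
for n in ['side','top']:
    c=cap(n,n+'0.png'); print(n,c['vertical_fov'],c['cx'],c['cy'],np.array(c['pose']))
    for q in ['pail','pail_grip','scale','mat','mat_free','carton','head','screen_edge','collar','zero_button']:
        try: print(q,[(round(d['p'],2),np.round(d['at']),proj(c,d['at']).round()) for d in models.boxes_of(n,q)[:3]])
        except Exception as e: print(q,e)
s=ctrl.sense(); print(s,Rt(s))
E
```

```text
side 51.366354093734365 323.48666253702777 237.62528417379116 [[    0.997    -0.052     0.06    457.947]
 [   -0.079    -0.581     0.81  -1073.818]
 [   -0.007    -0.812    -0.583   955.78 ]
 [    0.        0.        0.        1.   ]]
pail [(0.95, array([410., 644.,  50.]), array([277., 170.])), (0.77, array([292., 319.,  51.]), array([242., 218.])), (0.71, array([283., 529.,  56.]), array([242., 185.]))]
pail_grip [(0.91, array([286., 531.,  54.]), array([243., 185.])), (0.85, array([484., 260., 111.]), array([300., 209.])), (0.8, array([416., 650.,  50.]), array([279., 169.]))]
scale [(0.56, array([510., 219.,  62.]), array([310., 229.]))]
mat [(0.56, array([486.,   2.,   5.]), array([306., 289.]))]
mat_free [(0.76, array([489.,   7.,   5.]), array([307., 288.])), (0.58, array([487., 264., 108.]), array([301., 209.])), (0.56, array([757., 155.,  56.]), array([391., 238.]))]
carton [(0.68, array([591., -25.,  42.]), array([344., 283.])), (0.57, array([754.,  -6.,  21.]), array([400., 281.]))]
head [(0.95, array([ 571., -367.,  122.]), array([353., 360.]))]
screen_edge [(0.68, array(
[... 1225 characters left out ...]
10.]), array([442., 217.]))]
collar [(0.58, array([ 569., -320.,  109.]), array([443., 218.])), (0.49, array([758., 173.,  79.]), array([264., 155.]))]
zero_button []
{'time_s': 1.1, 'joints': array([-1.496,  0.313,  1.498,  0.   ,  1.331, -0.223]), 'dq': array([ 0.001, -0.001, -0.002,  0.   ,  0.001,  0.001]), 'tau': array([  0.002, -41.218, -25.989,  -0.   ,   0.001,   0.   ]), 'eef_pos': array([ 154.027, -501.906,  231.29 ]), 'ee_rot': array([-0.   ,  0.989,  0.148,  0.   ]), 'force': array([-0.2  , -0.243,  0.091]), 'wrist_torque': array([ 0.041,  0.012, -0.069]), 'grip_force': 0.0, 'grip_width': 0.9985002653600715} [[ 0.956  0.293  0.   ]
 [ 0.293 -0.956  0.   ]
 [ 0.    -0.    -1.   ]]
```

View pics/side0.png

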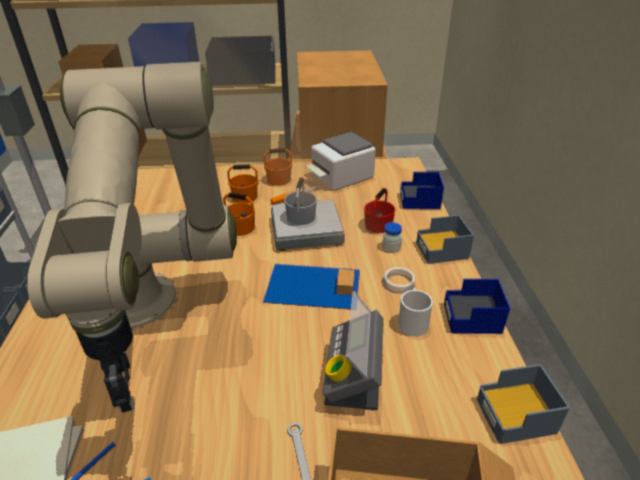

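View pics/top0.png

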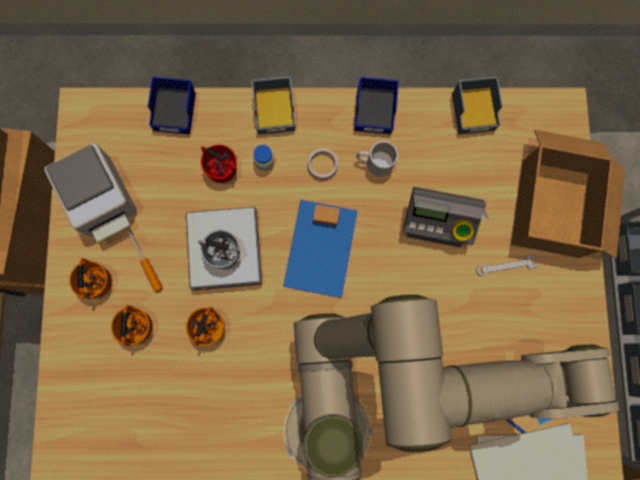

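Pails: side view shows orange at (242,182), (277,166), (238,215) and red at (379,214). The only grey one stands on the scale plate, at side (301,208) and top (221,250), so that is the one meant. The mat is at top (321,248) with the carton at (326,215). The display is at top (445,217) with its collar at (462,231), and at side (337,369). I'll confirm in one enlarged composite.

Run:
```python
from h import *
s=cv2.imread('pics/side0.png');t=cv2.imread('pics/top0.png')
def k(i,x,y): return cv2.resize(i[y:y+75,x:x+100],(400,300),interpolation=cv2.INTER_CUBIC)
cv2.imwrite('pics/c1.png',np.vstack([np.hstack([k(t,180,205),k(s,255,172)]),np.hstack([k(t,395,180),k(s,290,322)])]))
```

```text
(no output)
```

View pics/c1.png

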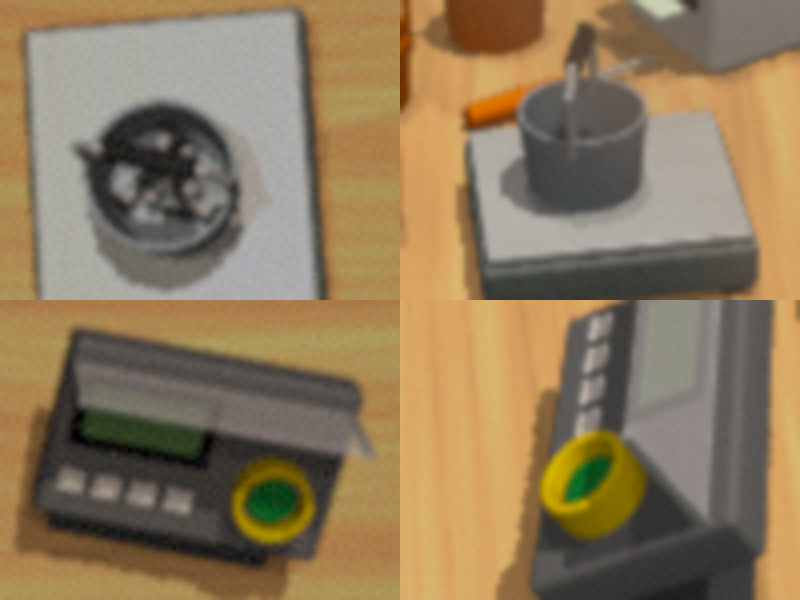

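The crop confirms the grey pail. Its black grip runs roughly from top (206,242) to (228,247). The collar is on the display's lower right, and the screen overhangs it upslope.

Run:
```python
from h import *
np.set_printoptions(precision=1,suppress=True)
a=cap('top');b=cap('side')
def T(n,t,s):
    ra,rb=ray(a,*t),ray(b,*s);p=tri([ra,rb]);print(n,p,proj(a,p)-t,proj(b,p)-s);return p
def cr(i,x,y): return 
top=lambda x,y,ox,oy:(ox+x/4,oy+y/4)
T('grip',top(147,157,180,205),top(178,47,255,172))
T('rim',top(165,172,180,205),top(182,105,255,172))
T('collar mouth',top(272,502,395,180),top(185,180,290,322))
T('screen end R', top(355,383,395,180),top(230,135,290,322))
T('mat c',(321,248),(313,287))
for n,px in [('m1',(301,201)),('m2',(357,209)),('m3',(342,296)),('m4',(285,286))]: print(n,onz(ray(a,*px),6))
for n,px in [('s1',(279,266)),('s2',(360,271)),('s3',(353,308)),('s4',(265,298))]: print(n,onz(ray(b,*px),6))
s=ctrl.sense();print(s['time_s'])
g=T('grip',top(147,157,180,205),top(178,47,255,172)); print(Rt(s).T@(np.r_[g[:2],300]-s['eef_pos']))
```

```text
grip [484.7 287.1 187.2] [-0.  -0.1] [-0.1  0. ]
rim [484.6 281.9 137.4] [-0.1 -0.6] [-0.5  0.1]
collar mouth [ 433.4 -367.5   97.7] [ -0.6 -37.8] [-47.2   4.9]
screen end R [ 478.5 -404.8  171.1] [ -0.6 -29. ] [-37.2   5.4]
mat c [505.7  12.3   0.6] [-0.  -0.3] [-0.3  0.1]
m1 [643.2  69.5   6. ]
m2 [618.9 -93.5   6. ]
m3 [366.  -45.8   6. ]
m4 [395.  115.7   6. ]
s1 [409.6 111.    6. ]
s2 [650.4  66.    6. ]
s3 [609.6 -89.2   6. ]
s4 [369.6 -28.3   6. ]
1.2
grip [484.7 287.1 187.2] [-0.  -0.1] [-0.1  0. ]
[ 547.6 -657.2  -68.7]
```

```bash
python3 -m pendant '0.034 -0.041 -0.014 0;0.034 -0.041 -0.014 0;0.034 -0.041 -0.014 0;0.034 -0.041 -0.014 0;0.034 -0.041 -0.014 0;0.034 -0.041 0 0;0.034 -0.041 0 0;0.034 -0.041 0 0' 1 && python3 -m pendant '0.034 -0.041 0 0;0.034 -0.041 0 0;0.034 -0.041 0 0;0.034 -0.041 0 0;0.034 -0.041 0 0;0.034 -0.041 0 0;0.034 -0.041 0 0;0.034 -0.041 0 0' && python3 -m pendant '0 0 0 -0.175;0 0 0 -0.175;0 0 0 -0.175;0 0 0 -0.175;0 0 0 -0.175;0 0 0 -0.175;0 0 0 0'
python3 - <<'E'
from h import *
np.set_printoptions(precision=3,suppress=True)
c=cap('wrist','w1.png');print(c['vertical_fov'],c['cx'],c['cy'],np.array(c['pose']))
s=ctrl.sense();print(s['time_s'],s['eef_pos'],s['joints'],Rt(s))
print(proj(c,[485,287,187],True))
for q in ['pail_grip','pail']: print(q,[(round(d['p'],2),np.round(d['at']),proj(c,d['at'],True).round()) for d in models.boxes_of('wrist',q)[:2]])
E
```

```text
time_s: 2.2
eef_pos: [318.1, -106.9, 301.6]
ee_rot: [0.0, 0.989, 0.148, 0.0]
force: [1.1, -0.8, -0.0]
grip_width: 1.003
grip_force: 0.0
time_s: 3.2
eef_pos: [482.0, 286.7, 301.3]
ee_rot: [0.0, 0.989, 0.148, 0.0]
force: [0.6, -0.7, -0.1]
grip_width: 1.005
grip_force: 0.0
time_s: 4.08
eef_pos: [481.6, 284.8, 301.3]
ee_rot: [-0.0, 0.782, 0.623, 0.0]
force: [0.7, -0.3, 0.4]
grip_width: 0.998
grip_force: 0.0
65.70646984690485 324.0641639118248 240.74786513713045 [[  0.975  -0.216  -0.059 496.378]
 [ -0.224  -0.94   -0.256 349.609]
 [ -0.      0.263  -0.965 445.116]
 [  0.      0.      0.      1.   ]]
4.125 [481.619 284.833 301.278] [ 0.325  0.353  1.261 -0.     1.527  0.551] [[ 0.225  0.974 -0.   ]
 [ 0.974 -0.225 -0.   ]
 [-0.    -0.    -1.   ]]
[328.218 231.537]
pail_grip [(0.88, array([280., 335.,  47.]), array([147., 203.])), (0.66, array([284., 531.,  42.]), array([117.,  48.]))]
pail [(0.9, array([283., 534.,  50.]), array([113.,  44.])), (0.81, array([484., 284., 103.]), array([327., 213.]))]
```

View pics/w1.png

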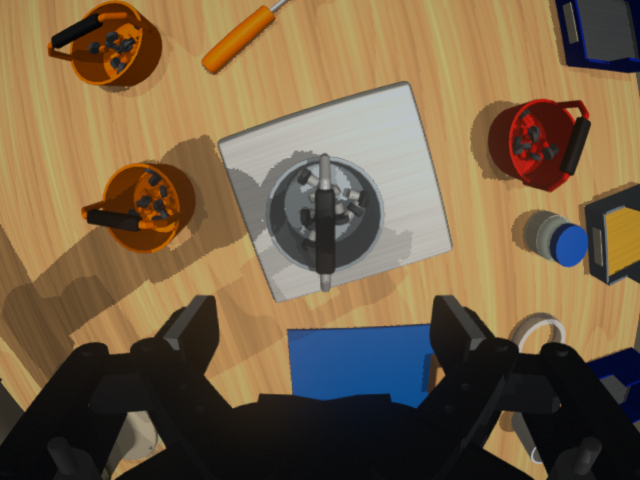

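The grip runs vertically in the wrist picture from (324,188) to (324,273), aligned with the tool's x. The fingers are at (190,340) and (465,340).

Run:
```python
from h import *
np.set_printoptions(precision=2,suppress=True)
c=cap('wrist');t=cap('top');s=ctrl.sense()
r=ray(c,324.5,231,True);g=tri([r,ray(t,180+147/4,205+157/4)]);print(g,onz(r,186))
for v in (188,273): print(onz(ray(c,324.5,v,True),186))
g=onz(r,186);print(Rt(s).T@(g-[0,0,19]-s['eef_pos']),ctrl.grasp_offset)
```

```text
[483.39 287.52 187.36] [482.45 287.74 186.  ]
[489.44 317.98 186.  ]
[475.24 256.5  186.  ]
[  3.01   0.17 134.3 ] 18.700000000000003
```

```bash
python3 -m pendant '0.003 0 0.04 0;0 0 0.04 0;0 0 0.03 0;0 0 0.016 0;0 0 0.008 0;0 0 0 0;0 0 0 0' 1 && python3 -m pendant '0 0 0 0;0 0 0 0;0 0 0 0;0 0 0 0;0 0 0 0;0 0 0 0' 0 60
```

```text
time_s: 5.2
eef_pos: [482.7, 287.9, 168.3]
ee_rot: [0.0, 0.781, 0.624, 0.001]
force: [1.0, 1.3, 0.1]
grip_width: 0.996
grip_force: 0.0
time_s: 5.95
eef_pos: [482.6, 287.7, 167.4]
ee_rot: [0.0, 0.781, 0.624, 0.0]
force: [2.7, -0.0, 0.7]
grip_width: 0.154
grip_force: 59.3
```

```bash
python3 -m pendant '0 0 -0.003 0;0 0 -0.006 0;0 0 -0.01 0;0 0 -0.012 0;0 0 -0.012 0;0 0 -0.01 0;0 0 -0.005 0;0 0 0 0'
python3 - <<'E'
from h import *
np.set_printoptions(precision=2,suppress=True)
c=cap('wrist','w2.png');s=ctrl.sense()
for q in ['mat','carton','mat_free']: print(q,[(round(d['p'],2),np.round(d['at'])) for d in models.boxes_of('wrist',q)[:2]])
print(s['force'],Rt(s).T@(np.r_[457,21,s['eef_pos'][2]]-s['eef_pos']))
E
```

```text
time_s: 6.95
eef_pos: [482.3, 287.8, 225.5]
ee_rot: [0.0, 0.781, 0.624, 0.0]
force: [0.3, -0.2, -6.9]
grip_width: 0.147
grip_force: 58.6
mat [(0.59, array([456.,  72.,   4.])), (0.37, array([539., 339.,  64.]))]
carton [(0.53, array([598.,  36.,  16.]))]
mat_free []
[-0.39  0.22 -6.04] [-265.69   34.44    0.04]
```

```bash
python3 -m pendant '-0.01 0.003 0 0;-0.02 0.003 0 0;-0.03 0.004 0 0;-0.035 0.004 0 0;-0.04 0.004 0 0;-0.04 0.004 0 0;-0.035 0.004 0 0;-0.03 0.004 0 0;-0.016 0.003 0 0;-0.009 0.003 0 0' && python3 -m pendant '0 0 0.01 0;0 0 0.02 0;0 0 0.02 0;0 0 0.02 0;0 0 0.01 0;0 0 0.006 0;0 0 0 0'
python3 - <<'E'
from h import *
cap('top','t3.png');cap('side','s3.png');s=ctrl.sense();print(s['eef_pos'],s['force'])
t=cv2.imread('pics/t3.png')[180:330,240:440];q=cv2.imread('pics/s3.png')[200:350,220:420]
cv2.imwrite('pics/c3.png',cv2.resize(np.hstack([t,q]),(800,300),interpolation=cv2.INTER_CUBIC))
E
```

```text
time_s: 8.4
eef_pos: [458.6, 20.6, 225.4]
ee_rot: [0.0, 0.782, 0.624, 0.0]
force: [0.5, 0.8, -6.9]
grip_width: 0.152
grip_force: 58.6
time_s: 9.28
eef_pos: [458.8, 21.5, 139.3]
ee_rot: [-0.0, 0.781, 0.624, -0.0]
force: [-0.0, 0.6, -5.3]
grip_width: 0.149
grip_force: 58.9
[459.08817004  21.39414303 139.79119734] [ 0.69305397  0.01657126 -6.85417725]
```

View pics/c3.png

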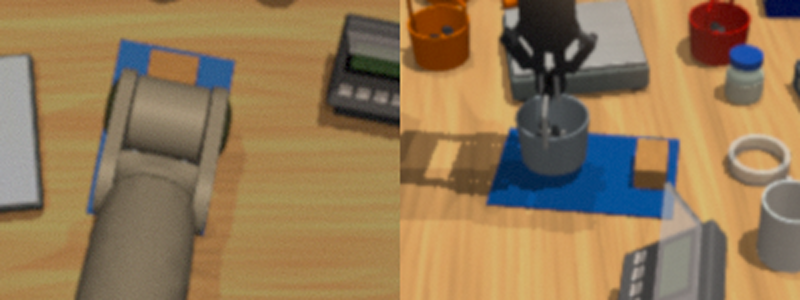

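The pail hangs level over the free part of the mat and clear of the carton. I'll lower it slowly.

```bash
python3 -m pendant '0 0 0.006 0;0 0 0.008 0;0 0 0.005 0;0 0 0.002 0;0 0 0.001 0;0 0 0 0' && python3 -m pendant '0 0 0.001 0;0 0 0.001 0;0 0 0 0'
```

```text
time_s: 10.12
eef_pos: [458.9, 21.4, 117.4]
ee_rot: [0.0, 0.781, 0.624, 0.0]
force: [0.4, -0.1, -7.0]
grip_width: 0.156
grip_force: 58.9
time_s: 10.5
eef_pos: [458.7, 21.4, 115.2]
ee_rot: [-0.0, 0.781, 0.624, -0.0]
force: [0.2, -0.5, -6.1]
grip_width: 0.154
grip_force: 58.9
```

```bash
python3 -m pendant '0 0 0.001 0;0 0 0 0' && python3 -m pendant '0 0 0.001 0;0 0 0 0'
```

```text
time_s: 10.75
eef_pos: [458.8, 21.4, 114.3]
ee_rot: [-0.0, 0.781, 0.624, -0.0]
force: [0.4, -1.1, -5.7]
grip_width: 0.148
grip_force: 58.8
time_s: 11.0
eef_pos: [459.0, 21.3, 113.4]
ee_rot: [0.0, 0.781, 0.624, 0.0]
force: [0.0, -0.2, -4.8]
grip_width: 0.15
grip_force: 59.1
```

```bash
python3 -m pendant '0 0 0.001 0;0 0 0 0'&& python3 -m pendant '0 0 0.0005 0;0 0 0 0'
```

```text
time_s: 11.25
eef_pos: [459.1, 21.3, 113.4]
ee_rot: [0.001, 0.781, 0.624, 0.0]
force: [-3.8, 0.1, 7.8]
grip_width: 0.149
grip_force: 60.8
time_s: 11.5
eef_pos: [459.2, 21.3, 113.4]
ee_rot: [0.001, 0.781, 0.624, 0.0]
force: [-5.3, 0.7, 12.4]
grip_width: 0.155
grip_force: 61.6
```

```bash
python3 -m pendant '0 0 -0.001 0;0 0 0 0' && python3 -m pendant '0 0 0 0;0 0 0 0;0 0 0 0;0 0 0 0;0 0 0 0;0 0 0 0' 1 && python3 -m pendant '0 0 -0.01 0;0 0 -0.03 0;0 0 -0.05 0;0 0 -0.06 0;0 0 -0.06 0;-0.03 0 -0.03 0;-0.05 0 0 0;0 0 0 0'
python3 - <<'E'
from h import *
np.set_printoptions(precision=3,suppress=True)
for n in ['side','top','wrist']:
    c=cap(n,n[0]+'4.png')
    if n=='wrist': print(np.array(c['pose']))
    for q in ['pail','mat','carton','head','screen_edge','collar','zero_button']:
        print(n,q,[(round(d['p'],2),np.round(d['at']),proj(c,d['at'],n=='wrist').round()) for d in models.boxes_of(n,q)[:2]])
s=ctrl.sense();print(s['eef_pos'],s['joints'],s['time_s'])
E
```

```text
time_s: 11.75
eef_pos: [459.1, 21.3, 113.4]
ee_rot: [0.0, 0.781, 0.624, 0.0]
force: [-2.1, 0.1, 7.1]
grip_width: 0.152
grip_force: 60.6
time_s: 12.5
eef_pos: [458.8, 21.4, 112.8]
ee_rot: [-0.0, 0.781, 0.624, 0.0]
force: [0.1, 0.4, -0.5]
grip_width: 0.997
grip_force: 0.0
time_s: 13.5
eef_pos: [440.5, -58.7, 353.6]
ee_rot: [0.001, 0.783, 0.623, 0.0]
force: [0.3, 0.6, 0.2]
grip_width: 0.997
grip_force: 0.0
side pail [(0.96, array([460.,   5.,  47.]), array([296., 277.])), (0.79, array([408., 612.,  39.]), array([277., 177.]))]
side mat [(0.82, array([516., -22.,   8.]), array([317., 293.]))]
side carton [(0.93, array([593., -24.,  40.]), array([345., 283.])), (0.45, array([759., 154.,  56.]), array([392., 239.]))]
side head [(0.89, array([ 573., -370.,  124.]), array([354., 360.]))]
side screen_edge [(0.79, array([ 572., -364.,  126.]), array([353., 357.]))]
side collar [(0.58, array([ 570., -366.,  124.]), array([352., 359.]))]
side zero_button [(0.56, array([ 533., -369.,  105.]), array([335., 367.])), (0.33, array([431., 491.,  20.]), array([284., 197.]))]
top pail [(0.95, array([465
[... 819 characters left out ...]
  1.   ]]
wrist pail [(0.82, array([458.,  19.,  45.]), array([324., 133.]))]
wrist mat [(0.97, array([519.,  14.,   1.]), array([370., 127.]))]
wrist carton [(0.8, array([591.,   4.,  44.]), array([432., 124.])), (0.71, array([754., 155.,  25.]), array([510.,   6.]))]
wrist head [(0.83, array([ 544., -253.,   81.]), array([434., 330.]))]
wrist screen_edge [(0.96, array([ 545., -249.,   81.]), array([435., 328.])), (0.41, array([754.,   6.,  22.]), array([532., 107.]))]
wrist collar [(0.66, array([ 545., -255.,   84.]), array([435., 333.]))]
wrist zero_button [(0.22, array([ 546., -253.,   81.]), array([435., 330.]))]
[441.065 -56.663 352.785] [-0.392  0.071  1.48   0.     1.591 -0.169] 14.7
```

View pics/w4.png

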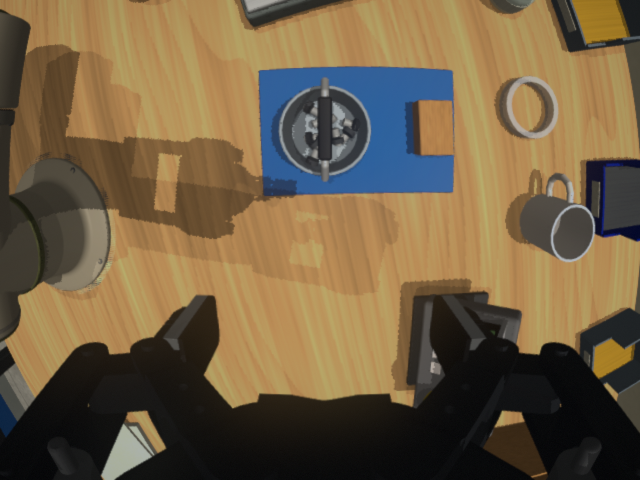

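The pail stands upright at wrist (324,130), inside the blue mat (260–452, 68–193), with the carton untouched at (433,127). The display is half hidden by a finger, so I'll move for a clear view of it.

```bash
python3 -m pendant '-0.041 0.018 0 0;-0.041 0.018 0 0;-0.041 0.018 0 0;-0.041 0.018 0 0;-0.041 0.018 0 0;-0.041 0.018 0 0;-0.041 0.018 0.01 0;-0.041 0.018 0.01 0;-0.041 0.018 0.01 0;0 0 0 0'
python3 - <<'E'
from h import *
np.set_printoptions(precision=3,suppress=True)
c=cap('wrist','w5.png');print(np.array(c['pose']))
for q in ['head','screen_edge','collar','zero_button']:
    print(q,[(round(d['p'],2),np.round(d['at']),proj(c,d['at'],True).round()) for d in models.boxes_of('wrist',q)[:2]])
s=ctrl.sense();print(s['eef_pos'],s['joints'],s['time_s'])
E
```

```text
time_s: 15.95
eef_pos: [516.9, -454.8, 318.9]
ee_rot: [-0.002, 0.782, 0.623, -0.0]
force: [0.5, 0.6, 0.5]
grip_width: 1.0
grip_force: 0.0
[[   0.974   -0.216   -0.062  532.201]
 [  -0.225   -0.941   -0.253 -390.593]
 [  -0.004    0.26    -0.966  462.97 ]
 [   0.       0.       0.       1.   ]]
head [(0.56, array([ 567., -349.,  133.]), array([354.,  90.]))]
screen_edge [(0.65, array([ 568., -346.,  132.]), array([354.,  86.]))]
collar [(0.76, array([ 572., -351.,  130.]), array([359.,  91.]))]
zero_button [(0.59, array([ 537., -373.,  101.]), array([326., 124.]))]
[ 517.733 -451.328  324.225] [-0.887  0.689  0.685  0.     1.766 -0.665] 16.2
```

View pics/w5.png

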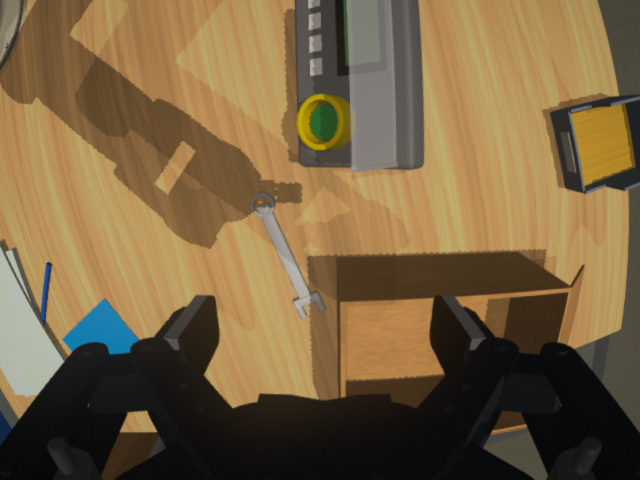

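The collar mouth is at about (322,122), and the screen's free edge lies along x≈351 with its near corner at (353,170). I'll fit the collar's cylinder to the yellow silhouettes in all three views.

```bash
cat > fit.py <<'E'
from h import *
from scipy.optimize import least_squares
np.set_printoptions(precision=2,suppress=True)
A=np.linspace(0,2*np.pi,24,endpoint=False);N=np.c_[np.cos(A),np.sin(A)]
def frame(yaw,th):
    return R.from_euler('ZY',[yaw,-th]).as_matrix()
def views(names):
    out=[]
    for n in names:
        c=cap(n);fi=n=='wrist';h=cv2.cvtColor(c['color'],cv2.COLOR_RGB2HSV)
        m=cv2.inRange(h,(22,150,70),(35,255,255))
        u0=proj(c,[535,-372,105],fi).round().astype(int)
        w=np.zeros_like(m);cv2.circle(w,[int(x) for x in u0],45,255,-1);m&=w
        k,l,st,_=cv2.connectedComponentsWithStats(m);b=1+np.argmax(st[1:,4]);m=(l==b)
        ys,xs=np.nonzero(m);P=np.c_[xs,ys]
        out.append((n,c,fi,(P@N.T).max(0)+0.0,P.mean(0),len(P)))
    return out
def sil(c,fi,p,F):
    t=np.linspace(0,2*np.pi,48);ring=np.c_[np.cos(t),np.sin(t),0*t]*27
    Q=np.vstack([p+ring@F.T,p+(ring-[0,0,24])@F.T])
    return np.array([proj(c,q,fi) for q in Q])
def fit(vs):
    def res(v):
        F=frame(v[3],v[4]);r=[]
        for n,c,fi,s,_,_ in vs: r.append((sil(c,fi,v[:3],F)@N.T).max(0)-s)
        return np.r_[np.concatenate(r),(v[3]+0.2)/0.05]
    o=least_squares(res,[535,-372,110,-.2,.57],loss='soft_l1');return o.x,res(o.x)
if __name__=='__main__':
    vs=views(['top','side','wrist'])
    for k in (vs,vs[:2],vs[1:],[vs[0],vs[2]]):
        x,r=fit(k);print([a[0] for a in k],x[:3],np.degrees(x[3:]),r[:-1].reshape(-1,24).std(1),[a[5] for a in k])
    s=ctrl.sense();print(s['eef_pos'],s['time_s'],s['force'])
E
python3 fit.py
```

```text
['top', 'side', 'wrist'] [ 535.74 -371.12  117.32] [-11.89   4.45] [0.39 0.85 1.16] [238, 446, 1727]
['top', 'side'] [ 530.36 -369.55  114.62] [-13.5   36.86] [0.38 0.36] [238, 446]
['side', 'wrist'] [ 535.89 -371.16  117.86] [-12.02   4.48] [0.83 1.2 ] [446, 1727]
['top', 'wrist'] [ 535.64 -371.18  116.1 ] [-11.88   4.42] [0.39 1.14] [238, 1727]
[ 517.62 -451.63  323.79] 16.35 [0.39 0.27 1.  ]
```

Run:
```python
from fit import *
v=np.r_[530.4,-369.6,114.6,np.radians([-12,35])]
c=cap('wrist');im=c['color'][:,:,::-1].copy();S=sil(c,True,v[:3],frame(v[3],v[4]))
z=cv2.resize(im[60:180,270:430],(800,600),interpolation=cv2.INTER_CUBIC)
F=frame(v[3],v[4]);o=v[:3]-F@[-18,-55,42]
for i,ps in enumerate([S[:48],S[48:],np.array([proj(c,o+F@[47,y,90],True) for y in (-100,-50,0)]),np.array([proj(c,o+F@p,True) for p in ([-65,0,18],[-65,-100,18],[65,-100,18])])]):
    cv2.polylines(z,[((ps-[270,60]+.5)*5).round().astype(int).reshape(-1,1,2)],False,[(0,0,255),(255,0,0),(255,0,255),(255,255,0)][i],1)
cv2.imwrite('pics/c6.png',z)
```

```text
(no output)
```

View pics/c6.png

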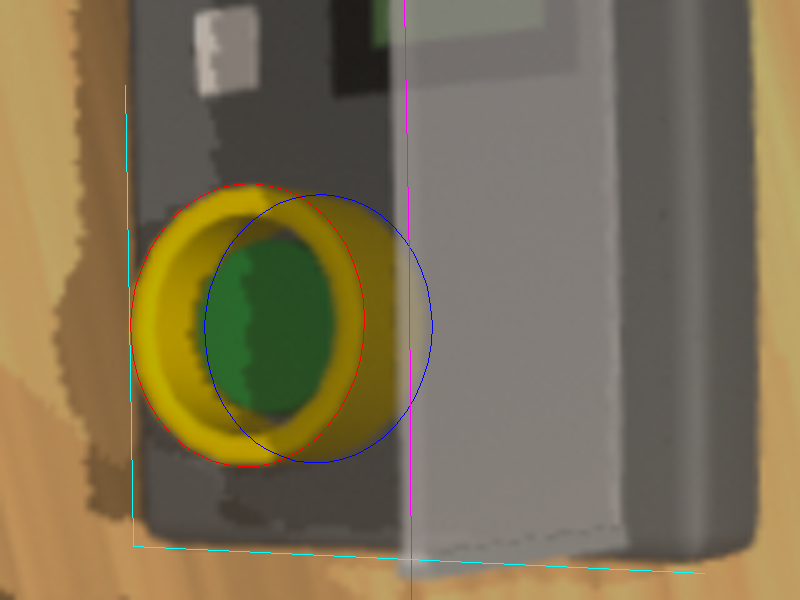

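The top/side fit (θ≈35°, mouth at about (530,-370,115)) lands on the wrist picture. The red mouth ellipse lies on the yellow ring, and the magenta line lies on the screen's free edge. The button looks about 7 mm deep. Only a vertical tool is possible, so I'll press with the open upslope finger, which keeps the gripper body downslope of the screen, and slide along the collar axis.

```bash
cat > plan.py <<'E'
from fit import *
M=np.array([530.4,-369.8,114.6]);F=frame(np.radians(-12),np.radians(35))
OFF=np.array([0,57,-13.])
def go(a,y,s,st):
    return Rt(st).T@(M+F@[a,y,s]-Rt(st)@OFF-st['eef_pos'])
E
python3 - <<'E'
from plan import *
c=cap('wrist');st=ctrl.sense();T=Rt(st)
for p in ([11,42.5,-13],[11,57,-13],[-11,42.5,-13],[11,42.5,-30],[11,-42.5,-13],[11,-57,-13]): print(p,proj(c,st['eef_pos']+T@p,True))
print(F[:,2],T.T@-F[:,2]);
for s in (80,30): print(s,go(-1,0,s,st))
print(st['eef_pos'],T)
cv2.imwrite('pics/c7.png',cv2.resize(c['color'][270:420,400:600,::-1],(800,600),interpolation=cv2.INTER_CUBIC))
E
```

```text
[11, 42.5, -13] [432.44 289.34]
[11, 57, -13] [466.24 288.28]
[-11, 42.5, -13] [426.67 337.83]
[11, 42.5, -30] [445.14 307.75]
[11, -42.5, -13] [216.19 289.55]
[11, -57, -13] [182.37 288.55]
[-0.56  0.12  0.82] [0.01 0.57 0.82]
80 [  82.39 -109.35  156.71]
30 [ 82.79 -80.7  197.68]
[ 517.53 -451.94  323.32] [[ 0.22  0.98  0.  ]
 [ 0.98 -0.22 -0.  ]
 [-0.    0.   -1.  ]]
```

View pics/c7.png

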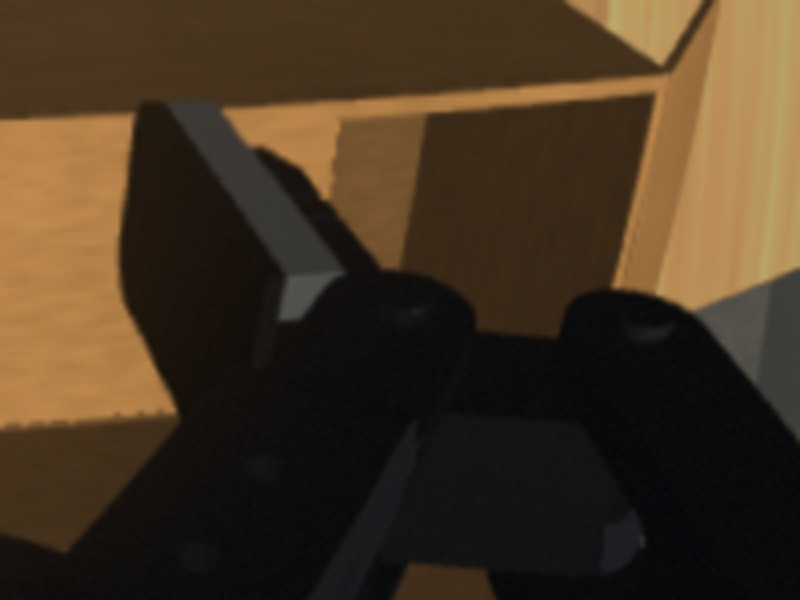

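```bash
sed -i 's/OFF=.*/OFF=np.array([0,56,-15.])/' plan.py; python3 -m pendant '0.021 -0.027 0 0;0.021 -0.027 0 0;0.02 -0.027 0 0;0.02 -0.027 0 0;0 0 0.04 0;0 0 0.04 0;0 0 0.04 0;0 0 0.03 0;0 0 0 0;0 0 0 0'
python3 - <<'E'
from plan import *
st=ctrl.sense();np.set_printoptions(precision=4,suppress=True)
for s in (30,3): print(s,go(-1,0,s,st))
print(st['time_s'],F.T@(st['eef_pos']+Rt(st)@OFF-M))
E
```

```text
time_s: 17.7
eef_pos: [430.7, -348.9, 174.4]
ee_rot: [0.001, 0.781, 0.624, 0.0]
force: [-0.8, 0.2, -0.8]
grip_width: 1.001
grip_force: 0.0
30 [ 1.4965 27.7542 50.9342]
3 [ 1.7374 43.1989 73.0793]
17.7 [ 5.3619 -1.0471 87.6651]
```

```bash
python3 -m pendant '0.0015 0.014 0.0255 0;0 0.0138 0.0255 0;0 0.005 0.0075 0;0 0.0053 0.0073 0;0 0 0 0'
python3 - <<'E'
from plan import *
st=ctrl.sense();np.set_printoptions(precision=2,suppress=True)
print(st['time_s'],st['force'],F.T@(st['eef_pos']+Rt(st)@OFF-M),go(-1,0,12,st))
t=cap('top')['color'];s=cap('side')['color'];w=cap('wrist')['color']
k=lambda i,x,y,W=100,H=75:cv2.resize(i[y:y+H,x:x+W,::-1],(400,300),interpolation=cv2.INTER_CUBIC)
cv2.imwrite('pics/c8.png',np.vstack([np.hstack([k(t,400,190),k(s,285,300)]),np.hstack([k(w,380,250,200,150),k(s,230,220,200,150)])]))
E
```

```text
time_s: 18.32
eef_pos: [468.0, -355.6, 107.5]
ee_rot: [0.0, 0.781, 0.624, 0.0]
force: [0.4, 1.0, -0.6]
grip_width: 1.003
grip_force: 0.0
18.325 [ 0.37  0.98 -0.59] [-2.01  0.11 11.15] [-0.11  0.34 -1.28]
```

View pics/c8.png

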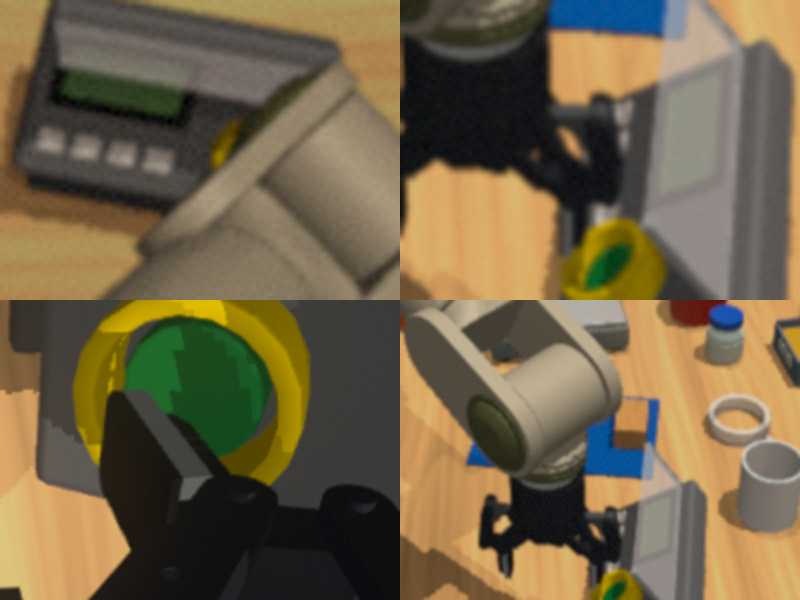

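Run:
```python
from plan import *
st=ctrl.sense();T=Rt(st);E=st['eef_pos']
w=cap('wrist');s=cap('side');np.set_printoptions(precision=1,suppress=True)
for n,p in [('mouth',M),('buttonc',M+F@[0,0,-7.4]),('btn L',M+F@[-17.5,0,-7.4]),('btn top',M+F@[0,17.5,-7.4]),('btn R',M+F@[17.5,0,-7.4]),('ringtop',M+F@[0,27,0]),('tip in near',E+T@[11,42.5,-13]),('tip in near17',E+T@[11,42.5,-17]),('tip in far',E+T@[-11,42.5,-15]),('back mid',E+T@[0,56,-15])]:
    a=proj(w,p,True);b=proj(s,p);print(n,a,'crop',(a-[380,250])*2+[0,300],'side',b,'crop',(b-[285,300])*4+[400,0])
```

```text
mouth [473.4 305.4] crop [186.8 410.9] side [334.2 364.4] crop [596.8 257.8]
buttonc [477.1 299.2] crop [194.2 398.5] side [336.1 366.5] crop [604.6 266.1]
btn L [441.1 292.1] crop [122.3 384.1] side [329.5 368.9] crop [578.  275.8]
btn top [481.8 262.3] crop [203.6 324.6] side [337.  360.2] crop [608.1 240.7]
btn R [514.3 306.5] crop [268.6 412.9] side [342.9 364.1] crop [631.5 256.2]
ringtop [480.7 245.2] crop [201.3 290.4] side [335.6 354.7] crop [602.4 218.9]
tip in near [432.7 289.2] crop [105.3 378.4] side [324.8 357.4] crop [559.3 229.8]
tip in near17 [435.4 293.2] crop [110.9 386.4] side [324.8 356.2] crop [559.3 224.8]
tip in far [428.1 340.2] crop [ 96.1 480.4] side [323.3 364.8] crop [553.4 259.3]
back mid [462.3 315. ] crop [164.7 430. ] side [330.4 361.5] crop [581.5 245.9]
```

The finger post stands just above the collar's left half, as the model predicts to within 2–3 mm (side crop (575,250), button at (605,265)). I'll slide in along the axis, feeling for contact.

```bash
python3 -m pendant '0.0015 0.0025 0.0025 0;0 0.0025 0.0025 0;0 0.0025 0.0035 0;0 0 0 0' && python3 -m pendant '0 0.0015 0.0022 0;0 0 0 0' && python3 -m pendant '0 0.0011 0.0016 0;0 0 0 0'
python3 - <<'E'
from plan import *
st=ctrl.sense();print(st['time_s'],st['force'],F.T@st['force'],F.T@(st['eef_pos']+Rt(st)@OFF-M))
E
```

```text
time_s: 19.08
eef_pos: [475.5, -355.5, 98.0]
ee_rot: [-0.0, 0.781, 0.624, -0.0]
force: [0.8, 0.4, 0.4]
grip_width: 1.0
grip_force: 0.0
time_s: 19.32
eef_pos: [476.9, -355.9, 96.1]
ee_rot: [-0.0, 0.781, 0.624, -0.0]
force: [0.6, -0.1, -0.4]
grip_width: 0.999
grip_force: 0.0
time_s: 19.58
eef_pos: [477.9, -356.2, 94.6]
ee_rot: [-0.0, 0.781, 0.624, -0.0]
force: [0.1, -0.5, 0.4]
grip_width: 0.997
grip_force: 0.0
19.575 [ 0.07 -0.48  0.37] [ 0.35 -0.45  0.2 ] [-1.36  1.63 -5.18]
```

```bash
for i in 1; do python3 -m pendant '0 0.0009 0.0012 0;0 0 0 0' && python3 -m pendant '0 0.0009 0.0012 0;0 0 0 0' && python3 -m pendant '0 0.0009 0.0012 0;0 0 0 0' && python3 -m pendant '0 0.0009 0.0012 0;0 0 0 0'; done | grep -E 'time|pos|^force'
```

```text
time_s: 19.82
eef_pos: [478.9, -356.4, 93.4]
force: [0.1, 0.6, 0.5]
time_s: 20.08
eef_pos: [479.7, -356.6, 92.2]
force: [-0.6, -1.0, -0.2]
time_s: 20.32
eef_pos: [480.6, -356.8, 91.0]
force: [0.3, -0.4, -0.2]
time_s: 20.58
eef_pos: [481.5, -357.0, 89.8]
force: [0.5, -0.3, 0.1]
```

```bash
(python3 -m pendant '0 0.0009 0.0012 0;0 0 0 0' && python3 -m pendant '0 0.0009 0.0012 0;0 0 0 0' && python3 -m pendant '0 0.0009 0.0012 0;0 0 0 0')| grep -E 'time|pos|^force'
```

```text
time_s: 20.82
eef_pos: [482.4, -357.3, 88.7]
force: [0.4, -0.0, -0.4]
time_s: 21.08
eef_pos: [483.2, -357.4, 87.5]
force: [-0.9, 0.4, 1.0]
time_s: 21.32
eef_pos: [484.1, -357.6, 86.2]
force: [-1.4, 0.6, 2.3]
```

```bash
(python3 -m pendant '0 0.0009 0.0012 0;0 0 0 0' && python3 -m pendant '0 0.0009 0.0012 0;0 0 0 0' && python3 -m pendant '0 0.0006 0.0008 0;0 0 0 0')| grep -E 'time|pos|^force'
```

```text
time_s: 21.58
eef_pos: [484.9, -357.8, 85.0]
force: [-1.8, 2.4, 2.9]
time_s: 21.82
eef_pos: [485.8, -358.0, 83.8]
force: [-3.9, 1.8, 3.2]
time_s: 22.08
eef_pos: [486.4, -358.1, 83.1]
force: [-3.3, 1.3, 1.9]
```

```bash
(python3 -m pendant '0 0.0006 0.0008 0;0 0 0 0' && python3 -m pendant '0 0.0004 0.0006 0;0 0 0 0')| grep -E 'time|pos|^force'
python3 - <<'E'
from plan import *
f=[]
for i in range(8):
    viewer.capture('side');f.append(ctrl.sense()['force'])
st=ctrl.sense();print(F.T@np.mean(f,0),np.mean(f,0),F.T@(st['eef_pos']+Rt(st)@OFF-M),st['time_s'])
E
```

```text
time_s: 22.32
eef_pos: [486.7, -358.2, 82.6]
force: [-6.7, 3.0, 6.4]
time_s: 22.58
eef_pos: [486.8, -358.3, 82.4]
force: [-10.0, 4.5, 10.5]
[-3.09  1.81 15.23] [-10.64   4.12  10.7 ] [ -0.94   1.44 -20.45] 22.975
```

```bash
python3 -m pendant '0 -0.0002 -0.0002 0;0 0 0 0;0 0 0 0;0 0 0 0;0 0 0 0' && python3 -m pendant '0 0 0 0;0 0 0 0;0 0 0 0;0 0 0 0;0 0 0 0;0 0 0 0'
```

```text
time_s: 23.6
eef_pos: [486.8, -358.2, 82.5]
ee_rot: [-0.0, 0.781, 0.624, -0.0]
force: [-9.0, 4.2, 9.1]
grip_width: 1.004
grip_force: 6.3
time_s: 24.35
eef_pos: [486.8, -358.3, 82.5]
ee_rot: [-0.0, 0.781, 0.624, -0.0]
force: [-9.0, 4.1, 9.1]
grip_width: 0.998
grip_force: 6.3
```

```bash
python3 -m pendant '0 -0.0023 -0.0033 0;0 -0.0023 -0.0033 0;0 -0.0046 -0.0066 0;0 -0.0069 -0.0098 0;0 -0.0115 -0.0164 0;0 -0.0172 -0.0246 0;0 -0.02 -0.03 0;0 0 -0.05 0;0 0 -0.06 0;0 0 -0.04 0' && python3 -m pendant '-0.04 0.02 0 0;-0.04 0.02 0 0;-0.04 0.02 0 0;0 0 0 0;0 0 0 0'
python3 - <<'E'
from fit import *
vs=views(['top','side']);x,r=fit(vs);print(x[:3],np.degrees(x[3:]),r.std())
for n in ('top','side'):
    for q in ('pail','carton'): print(n,q,[(round(d['p'],2),np.round(d['at'])) for d in models.boxes_of(n,q)[:1]])
s=ctrl.sense();print(s['time_s'],s['eef_pos'],s['force'])
E
```

```text
time_s: 25.6
eef_pos: [423.8, -343.9, 329.5]
ee_rot: [0.002, 0.781, 0.624, 0.0]
force: [0.6, -0.3, 0.1]
grip_width: 1.0
grip_force: 0.0
time_s: 26.22
eef_pos: [455.9, -473.8, 326.4]
ee_rot: [0.0, 0.781, 0.624, 0.0]
force: [-0.4, -0.5, -0.4]
grip_width: 1.002
grip_force: 0.0
[ 530.28 -369.61  114.96] [-13.42  37.35] 0.3610603772938865
top pail [(0.95, array([750., 305.,  37.]))]
top carton [(0.78, array([592.,   1.,  40.]))]
side pail [(0.65, array([743., 289.,  55.]))]
side carton [(0.76, array([596., -19.,  42.]))]
26.525 [ 456.04 -473.7   326.61] [-1.   -0.27  0.68]
```

```bash
python3 -c "
from rig import ctrl
print(ctrl.finish_job())"
```

```text
the job is handed in; nothing more can be done
None
```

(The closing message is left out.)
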